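# Clamp a glued cleat to a shelf board

## Robot

A 6-joint arm with a two-finger parallel gripper is mounted at the origin on the work surface. World frame = base frame: x ahead of the robot, y to its left, z up, the work surface at z = 0. Lengths are in m, angles in rad, forces in N, time in s.
With the tool pointing down it reaches from about 0.3 to 0.75 m from the base axis. Payload 8.5 kg.
Tool frame: the origin (TCP) lies midway between the tips of the shut fingers; the grasp point (between the pads) lies 19 mm behind it (arm.grip_point_offset is the distance from the TCP to the grasp point, in m); z points along the fingers, y is the direction in which the jaws open and shut (so a half turn about z gives the same grasp; the last joint's range is limited). The gripper opens to 85 mm and grips with 20 to 120 N. Pads are 22 mm wide; open, the fingers measure 114 mm over their backs; the gripper's body (76 mm by 85 mm) begins 54 mm behind the grasp point. The pads swing forward as they close: fully open they stand 13 mm farther back than shut.
Start: joints at [-1.438, 0.381, 1.297, -0, 1.464, -0.215], TCP at [0.187, -0.517, 0.231] pointing down, gripper open.
Joint ranges: [-3.11, 3.11], [-0.89, 2.33], [0.22, 2.48], [-1.42, 4.56], [0.17, 2.85], [-2.88, 2.88]. Speed limits (rad/s): [2.39, 2.39, 3.14, 3.14, 3.14, 3.14].

## Interface

Orientations are given as [roll, pitch, yaw] about the fixed x, y, z axes, in that order (R = Rz(yaw) Ry(pitch) Rx(roll)).
In Python, from station import arm gives the robot as it stands. The module is installed in compiled form; this text tells all that it offers.
- The arm moves only by the tool play_rows, never from a script. Its argument "deltas" is text: rows parted by semicolons, each of 7 numbers parted by spaces: the shift along the world's x, y, z in m, then the turn, a rotation vector about the world's x, y, z in degrees, then the opening, from 0 (shut) to 1 (fully open). A call has 1 to 8 rows; each row is the pose to reach, as a shift and turn from the pose commanded when the call began; what a row does not reach only later rows make up. A row lasts 1/12 s, in which the tool goes at most 41.7 mm and 7.16 degrees, less where a joint would pass 70% of its speed; a pose out of reach is approached as far as the arm can. A call with a gripper value outside its range is refused whole. The fingers move at their own pace and stop on an object; "grip_force" is the grip in N (left out, the last holds). Time passes only in rows, so rows that repeat a pose let the fingers close. It gives the time, the measured TCP pose, the force and the opening at its end, in the units of the state.
- arm.sense(): the state, without advancing time (a new reading comes with each control period).
- arm.grab_frame(name): name is "scene" or "top" or "wrist"; returns a dict with "color" (480x640x3 uint8, red, green, blue), "fov_y" (degrees; the focal length in pixels is half the picture's height over the tangent of half this angle, whatever the lens; pixels are square), "cx", "cy" (the principal point, pixels), "rvec" (rotation vector, rad) and "tvec" (3), from world to camera coordinates, as OpenCV has them. Camera axes: x right, y down, z forward; pixel columns grow to the right and rows downward; lengths in m; the calibration is good to about 2 mm. A picture is of the moment at which its call begins. There is no depth.
- arm.sign_off(): hands the job in, once; it reports no verdict.
The state is a dict: "clock": time; "qpos": joint angles; "qd": joint speeds; "tau": joint torques, N m; "ee_pos": TCP position; "eef_rot": TCP orientation; "wrist_force": force on the tool from outside, world axes, zero at the start; "ft_torque": the same for the moment, N m; "gripper_width": finger opening in m.
Only numpy, scipy, OpenCV 4.12 (cv2) and the standard library are available. Lean on these libraries where they do the work, as an engineer would, in place of code of your own. Each camera call takes 0.05 s, during which the arm holds its last target. There are 200 camera calls.

## Task

The bamboo cleat lies glued in its place on the shelf board, under the raised arm of the F-clamp whose lower jaw is bolted to the plywood base. Take the clamp's sliding arm by its boss, at the bar, and slide it down until the pad bears on the cleat and the arm tilts and binds on the bar; feel for it, pushing with no more than about 25 N. Then let go and screw the six-sided wooden handle clockwise about half a turn, so that the cleat is clamped tight but not overtightened. Do not shift the cleat or the things lying about.

Things in the scene. Friction and masses are not known exactly. Their poses are not given: they have to be found in the camera images.
- boss (a point): Middle of the boss of the F-clamp's sliding arm: dark steel block 46 (x) by 36 (y, the width to grip) by 54 mm high around the upright flat steel bar (25 x 8 mm, top 224 mm above the bench, at most 50 mm above the boss). Axes: x along the arm from bar to spindle, y across, z up the bar. Held here it slides down under 2 to 8 N. Pushed at the spindle end it jams.
- handle (a point): Middle of the upright six-sided wooden handle (30 mm across flats, 84 mm long) on the spindle, 100 mm from the bar along the boss's x axis, 93 mm above the arm's middle. It turns with the screw: its x axis is square to one pair of flats, the next pairs lie 60 degrees on. Clear all round; the arm's top lies 76 mm below this point.
- pad_face (a point): Centre of the underside of the spindle's swivel pad, a steel disc 32 mm across, 48 mm below the arm's middle, on the spindle's axis. It starts 15 to 43 mm above the cleat.
- cleat_top (a point): Centre of the upper face of the loose bamboo cleat (40 x 240 x 30 mm high), which lies across under the pad along the edge of the shelf board; the pad comes down on the middle of its width, up to 30 mm from the middle of its length. Axes: y along the cleat, z up.
- pad: The swivel pad of the clamp's spindle; its origin is the swivel, 10 mm above the pad's underside.
- cleat: The cleat, 40 x 240 x 30 mm, 0.2 kg, origin at the centre of its underside, y along it. It must stay where it lies.
- glue: White glue bottle, 52 mm across, 150 mm high, standing on the shelf board beyond the cleat; origin at the centre of its foot. Leave alone.
- tape: Black tape measure, 62 x 36 x 60 mm high, standing on the shelf board beyond the cleat; origin at the centre of its underside. Leave alone.
- offcut: Bamboo offcut 90 x 45 x 22 mm lying on the bench to the left; origin at the centre of its underside. Leave alone.
- driver: Screwdriver lying on the bench to the right. Leave alone.
- jaw_slide (a joint): How far the sliding arm has come down the bar, m, from 0 (at the top stop) to 0.06. It stays where it is left.
- jaw (a joint): Tilt of the sliding arm on the bar, rad, positive with the spindle end up. It hangs at -0.012. Once the pad bears on the cleat, pushing the boss on down by 2 to 3 mm tilts the arm under about 9 N to +0.012, where the boss bites on the bar and the push needed climbs steeply: at 14 N and more it is bound, and stays so when let go.
- screw (a joint): Turn of spindle and handle, rad, 0 at the start, growing clockwise seen from above, up to 18. 5 mm of feed a turn; once the pad bears and the arm is bound the handle keeps its height (within 1 mm). It takes 0.2 N m to spin, some 0.3 when tight, and stays where it is left. With the arm bound, half a turn (3.1 rad) gives about 90 N on the cleat; a full turn is too much.

How it is judged:
On the way:
1. the arm has been slid down until its pad bears on the cleat and the arm is tilted up and bound, before the screw is turned (contact force between pad and cleat above 1 N and value of joint jaw above 0.005 rad and value of joint screw below 1 rad), for 0.2 s.
At the end, for the whole second after the job is handed in: The pad presses on the cleat with 50 to 160 N, the sliding arm is bound on the bar (tilted over 0.008 rad, spindle end up), and the cleat is at rest within 5 mm of where it lay (contact force between pad and cleat between 50 and 160 N and distance of cleat from where it was at the start of the episode below 0.005 m and value of joint jaw above 0.008 rad and linear speed of cleat below 0.01 m/s); the robot touches nothing.
It fails at once if the clamp is overtightened: the pad presses on the cleat with more than 160 N (contact force between pad and cleat above 160 N).
It fails at once if the arm is rammed down: over 45 N between pad and cleat before the screw has been turned by 0.3 rad (contact force between pad and cleat above 45 N and value of joint screw below 0.3 rad).
It fails at once if a bystander (glue bottle, tape measure, offcut, screwdriver) is moved by more than 20 mm (distance of any of glue, tape, offcut, driver from where it was at the start of the episode above 0.02 m).
It fails at once if the cleat is shifted by more than 8 mm (distance of cleat from where it was at the start of the episode above 0.008 m).
It also fails if it takes over 64 s, if anything falls off the work surface, if the arm or the gripper's body presses on something with over 40 N, if the wrist force passes 120 N, or if a joint passes its speed limit or range.

## Working session

There is one attempt and no reset: what is moved stays moved. The work goes in short steps, Python scripts to look and compute and a tool call to move; the robot and the scene stay as the last step left them, time stands still between calls to the robot, and variables do not carry over. Pictures are saved under pics/ and viewed, about 8 in all and at most 12, crops included, and the job is handed in when it is done.

Besides the shell and the picture viewer there is one more tool, called after ">>>" as a command line: name --argument value ..., lists and objects as JSON in quotes. play_rows: Moves the arm, as the interface text tells. Its arguments: {"type":"object","properties":{"deltas":{"type":"string"},"grip_force":{"type":"number"}},"required":["deltas"]}

```bash
mkdir -p pics; cat > h.py <<'E'
import numpy as np, cv2
from station import arm
def cam(n):
    f=arm.grab_frame(n); fl=240/np.tan(np.radians(f["fov_y"]/2))
    K=np.array([[fl,0,f["cx"]],[0,fl,f["cy"]],[0,0,1.]])
    R=cv2.Rodrigues(np.array(f["rvec"],float))[0]; t=np.array(f["tvec"],float).reshape(3)
    return f["color"],K,R,t
def ray(c,u,v):
    _,K,R,t=c; d=R.T@np.linalg.inv(K)@np.array([u,v,1.]); return -R.T@t,d/np.linalg.norm(d)
def plane(c,u,v,z):
    o,d=ray(c,u,v); return o+d*(z-o[2])/d[2]
def tri(c1,p1,c2,p2):
    o1,d1=ray(c1,*p1);o2,d2=ray(c2,*p2)
    s=np.linalg.lstsq(np.c_[d1,-d2],o2-o1,rcond=None)[0]
    a=o1+s[0]*d1;b=o2+s[1]*d2
    return (a+b)/2,np.linalg.norm(a-b)
def proj(c,P):
    _,K,R,t=c; x=K@(R@np.array(P)+t); return x[:2]/x[2]
def save(n,img): cv2.imwrite("pics/"+n,cv2.cvtColor(img,cv2.COLOR_RGB2BGR))
E
python3 - <<'E'
from h import *
import pickle
D={n:cam(n) for n in("scene","top")}
pickle.dump(D,open("D.pkl","wb"))
for n in D: save(n+"0.png",D[n][0]); print(n,-D[n][2].T@D[n][3],D[n][1][0,0])
print(arm.sense())
E
```

```text
scene [0.96417042 0.62157142 0.949044  ] 447.4390862077789
top [ 0.55616094 -0.00518852  1.37136761] 459.97694341421413
{'clock': 0.1, 'qpos': array([-1.43830843e+00,  3.81116011e-01,  1.29813496e+00, -1.50151549e-05,
        1.46360577e+00, -2.15312178e-01]), 'qd': array([ 5.53889696e-05, -1.58372872e-03, -1.34989529e-03, -3.02104745e-05,
        8.22642935e-04, -2.23852162e-04]), 'tau': array([ 4.56465656e-03, -4.49218833e+01, -2.31656384e+01, -1.25282058e-04,
        3.64911590e-03,  2.67306518e-06]), 'ee_pos': array([ 0.18741009, -0.51681457,  0.23079716]), 'eef_rot': array([-3.14035457e+00, -2.55492984e-04,  3.47801528e-01]), 'wrist_force': array([ 0.54793639, -0.65166318,  0.47567661]), 'ft_torque': array([0.03476734, 0.03769974, 0.03329903]), 'gripper_width': 0.08514978054891667}
```

View pics/scene0.png

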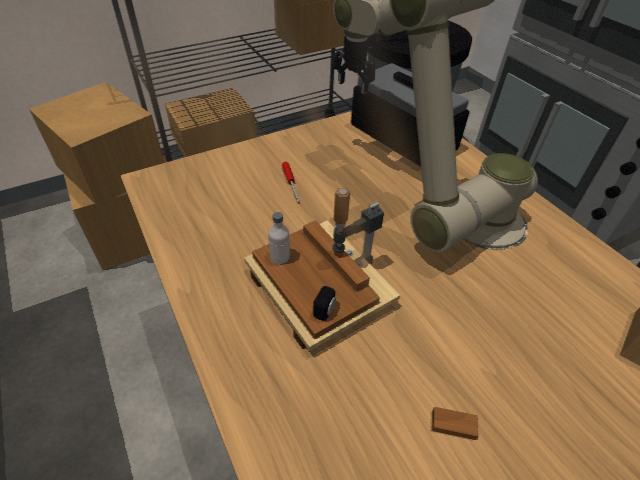

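View pics/top0.png

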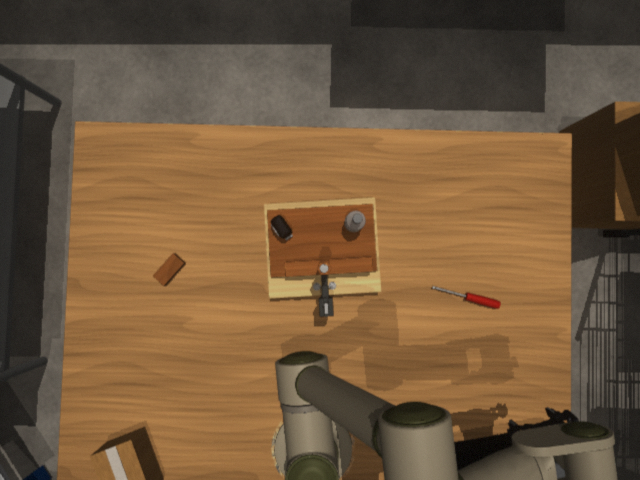

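The scene view shows the clamp's boss near (373,215) and the handle near (342,205). In the top view the bar and boss are near (326,308) and the handle near (324,268), so the arm points along about +x. I'll enlarge both crops.

```bash
python3 - <<'E'
import pickle,numpy as np,cv2
from h import save
D=pickle.load(open("D.pkl","rb"))
a=cv2.resize(D["scene"][0][180:270,320:400],None,fx=5,fy=5,interpolation=cv2.INTER_CUBIC)
b=cv2.resize(D["top"][0][250:325,295:355],None,fx=6,fy=6,interpolation=cv2.INTER_CUBIC)
o=np.zeros((450,770,3),np.uint8); o[:450,:400]=a; o[:450,405:765]=b
save("crop.png",o)
E
```

```text
(no output)
```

View pics/crop.png

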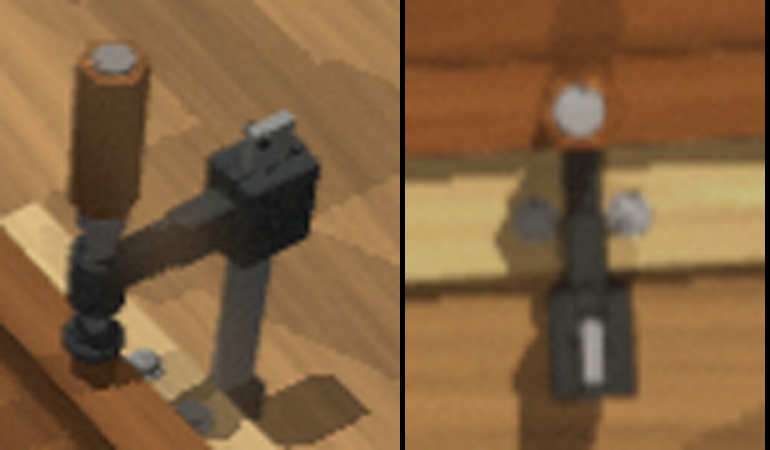

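The crop shows the bar top at scene (374.2,204.8) and top (326.3,308.3), and the handle cap at scene (342.8,191.6) and top (324,268).

```bash
python3 - <<'E'
import pickle
from h import *
D=pickle.load(open("D.pkl","rb")); S,T=D["scene"],D["top"]
b=tri(S,(374.2,204.8),T,(326.3,308.3)); h=tri(S,(342.8,191.6),T,(324,268)); print(b,h)
print("bar224",plane(S,374.2,204.8,.224),plane(T,326.3,308.3,.224))
d=(h[0]-b[0])[:2]; print(np.linalg.norm(d),np.degrees(np.arctan2(d[1],d[0])))
# boss top front corners at crop: left(210,158) front(238,185) right(318,165)
for p in((210,158),(232,188),(318,165)): print([plane(S,320+p[0]/5,180+p[1]/5,z).round(4) for z in(.18,.19,.2,.21)])
# top view boss corners
for p in((548,290),(632,284),(636,394),(554,397)): print(plane(T,295+(p[0]-405)/6,250+p[1]/6,.2).round(4))
# shelf cleat edges in top view rough orientation
for z in(.09,):
  print(plane(T,286,262,z),plane(T,371,258,z))
E
```

```text
(array([ 0.42903724, -0.02420697,  0.22161956]), np.float64(0.0026319840162490954)) (array([ 0.53090737, -0.01510707,  0.30947081]), np.float64(0.002289135374734171))
bar224 [ 0.42965209 -0.0214199   0.224     ] [ 0.43037337 -0.02493197  0.224     ]
0.10227576734021526 5.1045959897441415
[array([ 0.4395, -0.0531,  0.18  ]), array([ 0.4463, -0.0443,  0.19  ]), array([ 0.4531, -0.0355,  0.2   ]), array([ 0.46  , -0.0267,  0.21  ])]
[array([ 0.4418, -0.0292,  0.18  ]), array([ 0.4486, -0.0207,  0.19  ]), array([ 0.4554, -0.0122,  0.2   ]), array([ 0.4622, -0.0038,  0.21  ])]
[array([ 0.3935, -0.0233,  0.18  ]), array([ 0.401 , -0.0149,  0.19  ]), array([ 0.4084, -0.0065,  0.2   ]), array([0.4158, 0.0019, 0.21  ])]
[ 0.4523 -0.0058  0.2   ]
[ 0.4558 -0.0412  0.2   ]
[ 0.4097 -0.044   0.2   ]
[ 0.4075 -0.0095  0.2   ]
[0.54058773 0.08824096 0.09      ] [ 0.55816752 -0.1477695   0.09      ]
```

```bash
python3 - <<'E'
import pickle,numpy as np,cv2
from h import save
D=pickle.load(open("D.pkl","rb"))
a=cv2.resize(D["scene"][0][215:305,295:385],None,fx=4.4,fy=4.4,interpolation=cv2.INTER_CUBIC)
b=cv2.resize(D["top"][0][240:300,280:380],None,fx=4,fy=4,interpolation=cv2.INTER_CUBIC)
o=np.zeros((400,800,3),np.uint8); o[:396,:396]=a; o[:240,400:800]=b
o=np.clip(o*1.6,0,255).astype(np.uint8)
save("crop2.png",o)
E
```

```text
(no output)
```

View pics/crop2.png

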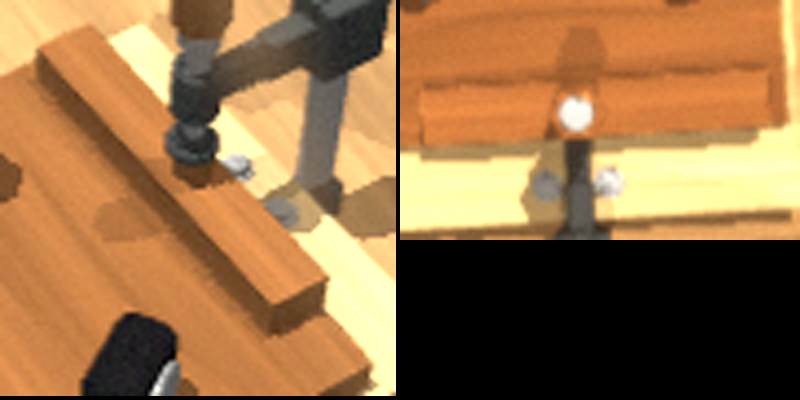

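Cleat top corners: scene crop (37,55), (97,25), (274,308), (327,280) match top crop (768,70), (775,122), (420,93), (424,144).

```bash
python3 - <<'E'
import pickle
from h import *
D=pickle.load(open("D.pkl","rb")); S,T=D["scene"],D["top"]
P=[]
for s,t in(((37,55),(768,70)),((97,25),(775,122)),((274,308),(420,93)),((327,280),(424,144))):
  r=tri(S,(295+s[0]/4.4,215+s[1]/4.4),T,(280+(t[0]-400)/4,240+t[1]/4)); P.append(r[0]); print(r)
P=np.array(P);print(P.mean(0)); d=P[2:].mean(0)-P[:2].mean(0); print(np.linalg.norm(d),90-np.degrees(np.arctan2(d[1],d[0])))
# pad underside front in scene: crop (190,165)
print([plane(S,295+191/4.4,215+155/4.4,z).round(4) for z in (.1,.11,.12,.13,.14)])
E
```

```text
(array([ 0.55854637, -0.14947215,  0.09335262]), np.float64(0.002522439038313116))
(array([ 0.51947418, -0.15205533,  0.10018977]), np.float64(0.010697038507601713))
(array([0.53685097, 0.09051149, 0.0983798 ]), np.float64(0.0007632708326036812))
(array([0.5010686 , 0.08720138, 0.09862993]), np.float64(0.0025601253993661997))
[ 0.52898503 -0.03095365  0.09763803]
0.24046383358782508 -4.783147524618045
[array([ 0.5194, -0.027 ,  0.1   ]), array([ 0.5246, -0.0194,  0.11  ]), array([ 0.5299, -0.0117,  0.12  ]), array([ 0.5351, -0.0041,  0.13  ]), array([0.5403, 0.0035, 0.14  ])]
```

Cleat top z is about 0.097 and yaw about 4.8°. The boss is at about (0.430,-0.0235) with its top near 0.198, and the handle is at about (0.531,-0.016). I'll move above the boss.

>>> play_rows --deltas "0.015 0.03 0.05 0 0 -2 1;0.03 0.06 0.1 0 0 -4 1;0.045 0.095 0.1 0 0 -6 1;0.06 0.13 0.1 0 0 -8 1;0.078 0.165 0.1 0 0 -10 1;0.095 0.2 0.1 0 0 -12 1;0.113 0.235 0.1 0 0 -14 1;0.13 0.265 0.1 0 0 -15 1"

```text
clock: 0.77
ee_pos: [0.3154, -0.2539, 0.3313]
eef_rot: [-3.141, 0.0, 0.084]
wrist_force: [1.5, -0.1, 0.3]
gripper_width: 0.0852
```

>>> play_rows --deltas "0.017 0.035 0 0 0 0 1;0.034 0.07 0 0 0 0 1;0.05 0.105 0 0 0 0 1;0.067 0.14 0 0 0 0 1;0.083 0.175 0 0 0 0 1;0.1 0.21 0 0 0 0 1;0.113 0.229 0 0 0 0 1;0.113 0.229 0 0 0 0 1"

```text
clock: 1.43
ee_pos: [0.4294, -0.0238, 0.3309]
eef_rot: [-3.14, 0.0, 0.091]
wrist_force: [0.8, -0.1, -1.1]
gripper_width: 0.0858
```

```bash
python3 - <<'E'
from h import *
import pickle
c=cam("wrist"); pickle.dump(c,open("w1.pkl","wb")); save("w1.png",c[0])
s=arm.sense(); print(s["clock"],s["ee_pos"],np.degrees(s["eef_rot"]),s["qpos"],s["wrist_force"]); print(-c[2].T@c[3])
for P in ((.43,-.0235,.224),(.43,-.0235,.198),(.531,-.016,.307)): print(proj(c,P))
E
```

```text
1.4833 [ 0.42866668 -0.02540797  0.33090107] [-1.79973957e+02  4.99902909e-02  5.14728986e+00] [-3.36396350e-01  1.03776624e-01  1.39057774e+00  5.33019429e-05
  1.64822065e+00  1.14456712e+00] [ 0.44854018 -0.80504098  0.0294522 ]
[ 0.50634689 -0.01577321  0.47494671]
[322.21091726 234.08586789]
[322.10967917 223.13609412]
[327.7451555  36.9137584]
```

View pics/w1.png

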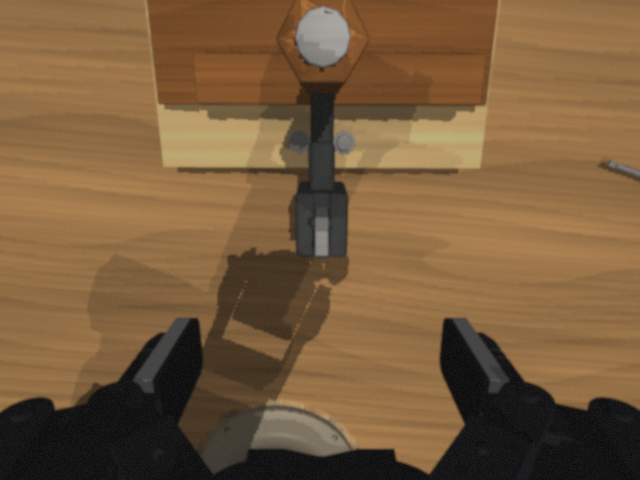

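The bar and boss sit where predicted (bar top centre about (321.5,235)). The camera is on the handle side, so I'll turn the tool +180°. That moves the camera to the robot side and winds joint 6 back for the later clockwise turn.

>>> play_rows --deltas "0 0 0 0 0 7 1;0 0 0 0 0 14 1;0 0 0 0 0 21 1;0 0 0 0 0 28 1;0 0 0 0 0 35 1;0 0 0 0 0 42 1;0 0 0 0 0 49 1;0 0 0 0 0 56 1"

```text
clock: 2.15
ee_pos: [0.4278, -0.028, 0.3312]
eef_rot: [-3.141, 0.0, 1.068]
wrist_force: [0.5, -0.2, -0.2]
gripper_width: 0.0855
```

>>> play_rows --deltas "0 0 0 0 0 7 1;0 0 0 0 0 14 1;0 0 0 0 0 21 1;0 0 0 0 0 28 1;0 0 0 0 0 35 1;0 0 0 0 0 42 1;0 0 0 0 0 49 1;0 0 0 0 0 56 1"

```text
clock: 2.82
ee_pos: [0.4278, -0.028, 0.3312]
eef_rot: [-3.141, -0.0, 2.045]
wrist_force: [0.4, 0.5, 0.7]
gripper_width: 0.0855
```

>>> play_rows --deltas "0 0 0 0 0 7 1;0 0 0 0 0 14 1;0 0 0 0 0 21 1;0 0 0 0 0 28 1;0 0 0 0 0 35 1;0 0 0 0 0 42 1;0 0 0 0 0 49 1;0 0 0 0 0 56 1"

```text
clock: 3.48
ee_pos: [0.4278, -0.028, 0.3312]
eef_rot: [-3.141, -0.001, 3.023]
wrist_force: [-0.8, -0.4, 0.2]
gripper_width: 0.0851
```

>>> play_rows --deltas "0 0 -0.02 0 0 6 1;0 0 -0.045 0 0 11.7 1;0 0 -0.07 0 0 11.7 1;0 0 -0.09 0 0 11.7 1;0 0 -0.09 0 0 11.7 1;0 0 -0.09 0 0 11.7 1"

```text
clock: 3.98
ee_pos: [0.4279, -0.0277, 0.2414]
eef_rot: [3.141, -0.001, -3.062]
wrist_force: [0.4, -0.1, -0.1]
gripper_width: 0.0853
```

```bash
python3 - <<'E'
from h import *
import pickle
s=arm.sense(); print(s["clock"],s["ee_pos"],np.degrees(s["eef_rot"]),s["qpos"],s["wrist_force"],s["ft_torque"])
c=cam("wrist"); pickle.dump(c,open("w2.pkl","wb"));save("w2.png",c[0])
for P in ((.43,-.0235,.224),(.43,-.0235,.198)): print(proj(c,P))
E
```

```text
3.9833 [ 0.42790061 -0.027701    0.24136871] [ 1.79976209e+02 -8.21853314e-02 -1.75444735e+02] [-3.42090395e-01  1.58585081e-01  1.58442827e+00 -2.11177475e-04
  1.40005803e+00 -1.99235477e+00] [ 0.3642106  -0.14256253 -0.08922034] [-0.04965037  0.01235788 -0.0255157 ]
[327.41479553 308.64298987]
[326.60581147 284.31609925]
```

View pics/w2.png

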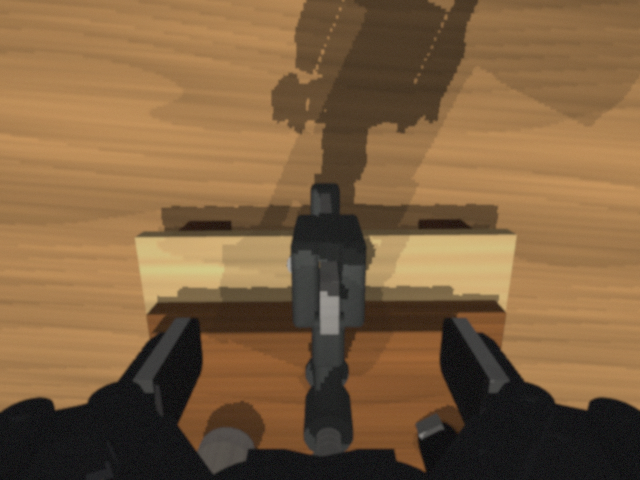

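The bar top shows at about (330,313) and the boss top spans x from 293 to 365. The TCP is at y=-0.0277, so it needs a small shift.

```bash
python3 - <<'E'
from h import *
import pickle
c=pickle.load(open("w2.pkl","rb"))
print(c[1][0,0],plane(c,330,313,.224),plane(c,330,292,.224),plane(c,330,333,.224))
# boss top rear edge row ~326 (x 293..365): 
for z in(.19,.198,.206): print(plane(c,293,325,z),plane(c,365,325,z))
# project TCP axis
p=arm.sense()["ee_pos"]; print(proj(c,(p[0],p[1],.224)))
E
```

```text
413.4534598418705 [ 0.43200111 -0.02220297  0.224     ] [ 0.42206191 -0.02306536  0.224     ] [ 0.44179121 -0.02135352  0.224     ]
[ 0.45832282 -0.03891992  0.19      ] [ 0.45527687 -0.00079605  0.19      ]
[ 0.45380669 -0.03867549  0.198     ] [ 0.45088537 -0.00211161  0.198     ]
[ 0.44929055 -0.03843105  0.206     ] [ 0.44649388 -0.00342718  0.206     ]
[317.98063904 304.77312433]
```

>>> play_rows --deltas "0.0026 0.0052 -0.01 0 0 0.3 1;0.0026 0.0052 -0.025 0 0 0.3 1;0.0026 0.0052 -0.04 0 0 0.3 1;0.0026 0.0052 -0.057 0 0 0.3 1;0.0026 0.0052 -0.057 0 0 0.3 1;0.0026 0.0052 -0.057 0 0 0.3 0.6;0.0026 0.0052 -0.057 0 0 0.3 0.5;0.0026 0.0052 -0.057 0 0 0.3 0.5" --grip_force 60

```text
clock: 4.7
ee_pos: [0.4316, -0.0221, 0.1857]
eef_rot: [-3.14, 0.002, -3.056]
wrist_force: [0.6, 0.3, 0.0]
gripper_width: 0.0512
```

>>> play_rows --deltas "0 0 0 0 0 0 0.44;0 0 0 0 0 0 0.44;0 0 0 0 0 0 0.2;0 0 0 0 0 0 0.2;0 0 0 0 0 0 0.2;0 0 0 0 0 0 0.2"

```text
clock: 5.2
ee_pos: [0.4315, -0.0234, 0.1853]
eef_rot: [-3.137, 0.002, -3.056]
wrist_force: [-0.5, -9.7, 2.6]
gripper_width: 0.0342
```

```bash
python3 - <<'E'
from h import *
s=arm.sense(); print(s["clock"],s["ee_pos"],np.degrees(s["eef_rot"]),s["wrist_force"],s["ft_torque"],s["gripper_width"])
save("w3.png",cam("wrist")[0])
E
```

```text
5.2 [ 0.43152067 -0.02340085  0.18529087] [-1.79759057e+02  8.86717912e-02 -1.75080631e+02] [-0.49734439 -9.70701414  2.61435242] [-1.43132016  0.1546928   0.00339357] 0.03423757207574129
```

View pics/w3.png

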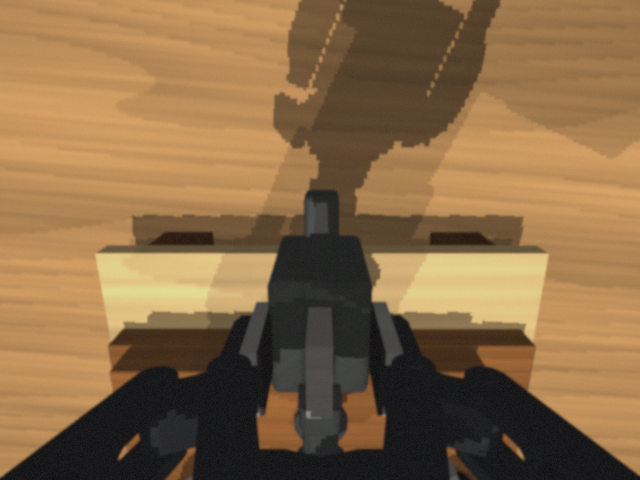

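The boss is gripped with the pads on both flanks, width 34 mm. I'll relieve the side force and begin sliding.

>>> play_rows --deltas "0 -0.001 -0.001 0 0 0 0.2;0 -0.001 -0.003 0 0 0 0.2;0 -0.001 -0.005 0 0 0 0.2;0 -0.001 -0.007 0 0 0 0.2;0 -0.001 -0.009 0 0 0 0.2;0 -0.001 -0.011 0 0 0 0.2;0 -0.001 -0.012 0 0 0 0.2"

```text
clock: 5.83
ee_pos: [0.4315, -0.0235, 0.1726]
eef_rot: [-3.14, 0.001, -3.056]
wrist_force: [1.1, -6.2, 2.6]
gripper_width: 0.0342
```

>>> play_rows --deltas "0 0 -0.002 0 0 0 0.2;0 0 -0.004 0 0 0 0.2;0 0 -0.006 0 0 0 0.2;0 0 -0.008 0 0 0 0.2"

```text
clock: 6.17
ee_pos: [0.4311, -0.0235, 0.1651]
eef_rot: [-3.139, 0.001, -3.056]
wrist_force: [-8.3, -6.9, 15.1]
gripper_width: 0.0339
```

>>> play_rows --deltas "0 0 0 0 0 0 0.2;0 0 0 0 0 0 0.2"

```text
clock: 6.33
ee_pos: [0.4311, -0.0235, 0.1649]
eef_rot: [-3.139, 0.001, -3.056]
wrist_force: [-4.2, -7.1, 6.4]
gripper_width: 0.0344
```

```bash
python3 - <<'E'
from h import *
s=arm.sense(); print(s["clock"],s["ee_pos"],np.degrees(s["eef_rot"]),s["wrist_force"],s["ft_torque"],s["gripper_width"])
c=cam("scene"); 
save("s4.png",cv2.resize(c[0][180:280,310:410],None,fx=6,fy=6,interpolation=cv2.INTER_CUBIC))
E
```

```text
6.3333 [ 0.43106206 -0.02354187  0.16492187] [-1.79873447e+02  4.78398694e-02 -1.75078970e+02] [-4.16528373 -7.13827041  6.37050557] [-0.95129119  0.09254837 -0.04007441] 0.03443892943603823
```

View pics/s4.png

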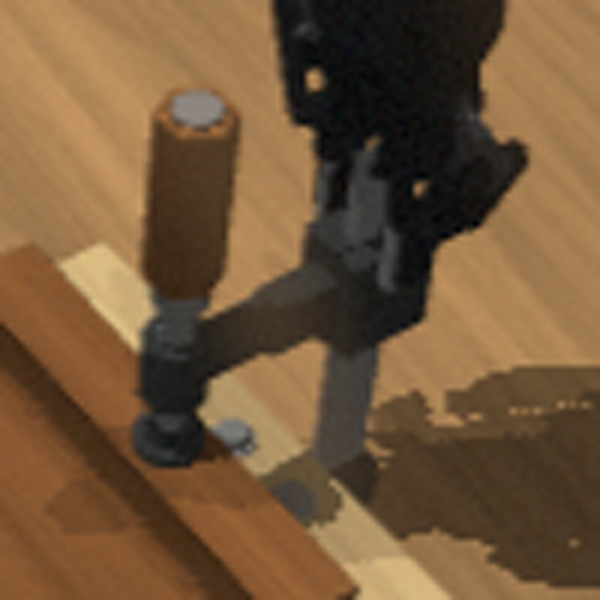

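The pad now seems to be at or just over the cleat. I'll go on in half-millimetre rows.

>>> play_rows --deltas "0 0 -0.0003 0 0 0 0.2;0 0 -0.0006 0 0 0 0.2;0 0 -0.001 0 0 0 0.2;0 0 -0.001 0 0 0 0.2"

```text
clock: 6.72
ee_pos: [0.431, -0.0236, 0.1646]
eef_rot: [-3.139, 0.001, -3.055]
wrist_force: [-6.6, -6.3, 14.3]
gripper_width: 0.0347
```

>>> play_rows --deltas "0 0 -0.0003 0 0 0 0.2;0 0 -0.0006 0 0 0 0.2;0 0 -0.001 0 0 0 0.2;0 0 -0.001 0 0 0 0.2"

```text
clock: 7.05
ee_pos: [0.431, -0.0236, 0.1642]
eef_rot: [-3.139, 0.002, -3.055]
wrist_force: [-10.3, -6.0, 22.7]
gripper_width: 0.0344
```

```bash
python3 - <<'E'
from h import *
import pickle
D=pickle.load(open("D.pkl","rb")); S0=D["scene"]; S=cam("scene")
s=arm.sense(); print(s["ee_pos"],s["wrist_force"],s["ft_torque"],np.degrees(s["eef_rot"]))
def cap(im):
    hsv=cv2.cvtColor(im,cv2.COLOR_RGB2HSV); r=np.zeros(im.shape[:2],bool); r[183:212,332:354]=1
    m=(r&(hsv[...,1]<60)&(hsv[...,2]>90)).astype(np.uint8)
    n,l,st,c=cv2.connectedComponentsWithStats(m); i=1+st[1:,4].argmax(); return c[i],st[i]
a,b=cap(S0[0]),cap(S[0]); print(a,b)
P=np.array([.531,-.016,.3095])
for d in(0,.016,.018,.02,.022,.024,.026): print(d,proj(S0,P-[0,0,d])-proj(S0,P))
x=cv2.resize(S0[0][185:275,325:390],None,fx=6,fy=6,interpolation=cv2.INTER_CUBIC)
y=cv2.resize(S[0][185:275,325:390],None,fx=6,fy=6,interpolation=cv2.INTER_CUBIC)
save("s5.png",np.clip(np.hstack([x,y])*1.5,0,255).astype(np.uint8))
E
```

```text
[ 0.43098009 -0.0235883   0.16420377] [-10.37242142  -7.35079962  21.82345681] [-0.8265684   1.08985612  0.01589411] [-1.79826523e+02  9.57213154e-02 -1.75056812e+02]
(array([342.34210526, 191.26315789]), array([339, 189,   8,   6,  38], dtype=int32)) (array([342.66666667, 197.75      ]), array([339, 195,   8,   6,  36], dtype=int32))
0 [0. 0.]
0.016 [-0.46313901  5.4998299 ]
0.018 [-0.52028601  6.17845727]
0.02 [-0.57726974  6.85514576]
0.022 [-0.6340909   7.52990368]
0.024 [-0.69075018  8.20273927]
0.026 [-0.74724828  8.87366074]
```

View pics/s5.png

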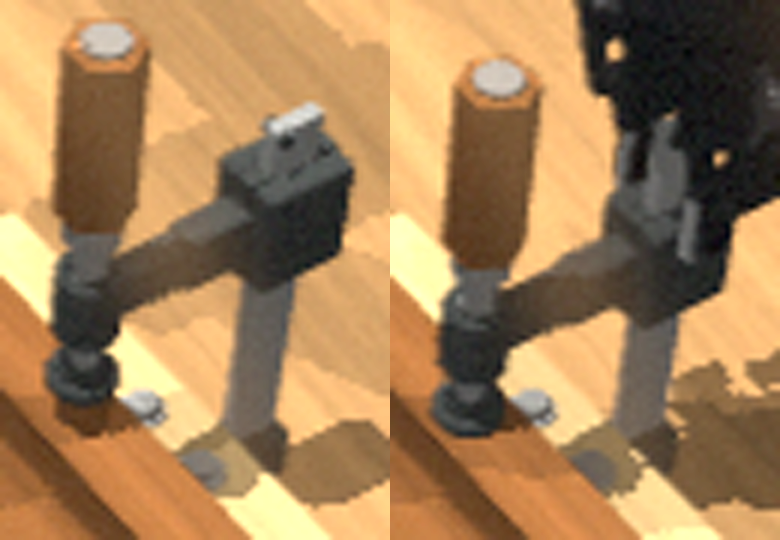

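The pad now sits on the cleat (its gap shadow is gone). The cap dropped about 19 mm against 21 mm at the boss and shifted back, which fits an upward tilt, and the push is 22 N, so the arm is bound. I'll let go, rise and look at the handle.

>>> play_rows --deltas "0 0 0 0 0 0 0.45;0 0 0 0 0 0 0.6;0 0 0 0 0 0 0.8;0 0 0 0 0 0 0.8;0 0 0.03 0 0 0 0.8;0 0 0.07 0 0 0 0.8;0 0 0.11 0 0 0 0.8;0 0 0.15 0 0 0 0.8"

```text
clock: 7.77
ee_pos: [0.4304, -0.0224, 0.314]
eef_rot: [3.141, -0.001, -3.055]
wrist_force: [0.7, 0.6, 0.1]
gripper_width: 0.0685
```

>>> play_rows --deltas "0.02 0 0.03 0 0 0 1;0.02 0 0.03 0 0 0 1;0.02 0 0.03 0 0 0 1"

```text
clock: 8.02
ee_pos: [0.4516, -0.0227, 0.3429]
eef_rot: [-3.141, 0.002, -3.055]
wrist_force: [-0.8, -0.6, -1.2]
gripper_width: 0.0856
```

```bash
python3 - <<'E'
from h import *
import pickle
D={n:cam(n) for n in("scene","top","wrist")}; pickle.dump(D,open("D2.pkl","wb"))
s=arm.sense(); print(s["clock"],s["ee_pos"],np.degrees(s["eef_rot"]),s["qpos"],s["wrist_force"])
hd=(.531,-.016,.29)
for n in D: print(n,proj(D[n],hd))
a=D["wrist"][0]
b=cv2.resize(D["scene"][0][185:275,325:390],None,fx=4,fy=4,interpolation=cv2.INTER_CUBIC)
o=np.zeros((480,800,3),np.uint8); o[:,:540]=a[:,50:590]; o[:360,540:800]=b
save("w6.png",np.clip(o*1.3,0,255).astype(np.uint8))
E
```

```text
8.1667 [ 0.45025491 -0.02250895  0.34088921] [ 1.79922151e+02 -1.68335498e-01 -1.75065751e+02] [-3.13696629e-01  1.41964004e-01  1.31755929e+00  1.08654297e-04
  1.68530453e+00 -1.97059761e+00] [-0.4419461  -0.89613747 -0.57307973]
scene [341.47775919 198.02657058]
top [324.02300978 268.17776286]
wrist [317.85603933 406.06447375]
```

View pics/w6.png

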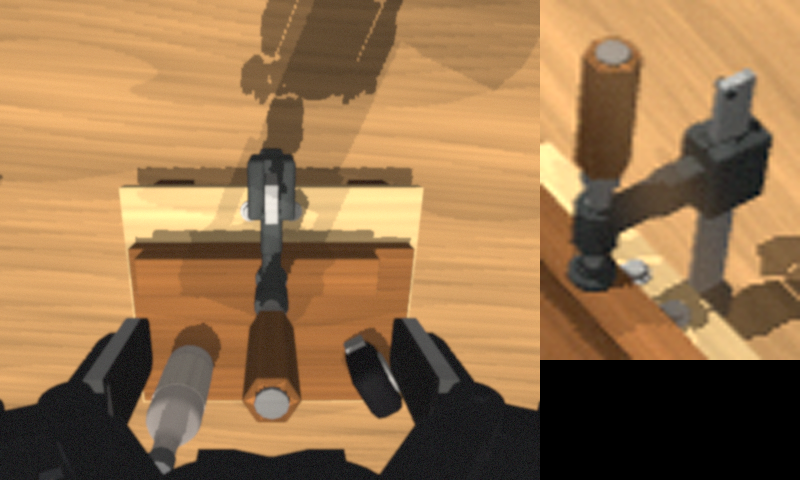

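```bash
python3 - <<'E'
from h import *
import pickle
w=pickle.load(open("w1.pkl","rb")); D=pickle.load(open("D2.pkl","rb"))["wrist"]
o=np.hstack([cv2.resize(w[0][0:110,263:383],(480,440),interpolation=cv2.INTER_CUBIC),cv2.resize(D[0][365:435,286:356],(310,310),interpolation=cv2.INTER_CUBIC)[:,:].copy() if 0 else cv2.resize(D[0][360:440,290:348],(319,440),interpolation=cv2.INTER_CUBIC)])
save("hex.png",np.clip(o*1.7,0,255).astype(np.uint8))
print(plane(D,321,403,.29),tri(pickle.load(open("D2.pkl","rb"))["scene"],(342.67,197.75),D,(321,403)))
E
```

```text
[ 0.52876542 -0.01440108  0.29      ] (array([ 0.52847113, -0.01464686,  0.29064703]), np.float64(0.0005469083923661451))
```

View pics/hex.png

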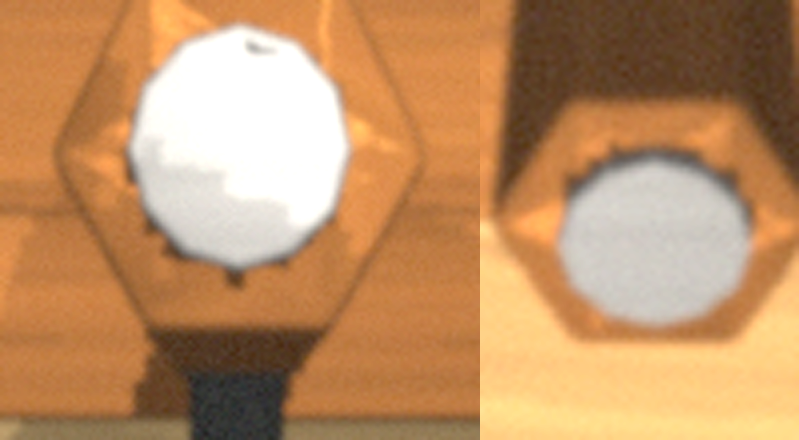

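The hex has flats facing the arm's axis (flat edges level in the image, normals at yaw about 5°, 65° and 125°). The handle axis is at (0.529,-0.0145) with its top at 0.29. I'll turn +30°, go over it, then descend.

>>> play_rows --deltas "0.01 0.001 0 0 0 5 1;0.025 0.002 0 0 0 10 1;0.045 0.004 0 0 0 15 1;0.065 0.006 0 0 0 20 1;0.079 0.008 0 0 0 25 1;0.079 0.008 0 0 0 30 1;0.079 0.008 0 0 0 30 1;0.079 0.008 0 0 0 30 1"

```text
clock: 8.83
ee_pos: [0.5294, -0.0147, 0.3414]
eef_rot: [3.14, -0.001, -2.535]
wrist_force: [-0.3, -0.9, -0.0]
gripper_width: 0.0858
```

```bash
python3 - <<'E'
from h import *
s=arm.sense(); print(s["clock"],s["ee_pos"],np.degrees(s["eef_rot"]),s["qpos"],s["wrist_force"],s["ft_torque"])
E
```

```text
8.8333 [ 0.5294297  -0.01469841  0.34135769] [ 1.79904136e+02 -8.38892595e-02 -1.45219954e+02] [-2.51461137e-01  2.91329500e-01  1.11923387e+00 -1.47995514e-05
  1.73325255e+00 -2.42928493e+00] [-0.2793697  -0.89995725 -0.00272403] [-0.01088087  0.03931604  0.03747461]
```

>>> play_rows --deltas "0 0 -0.025 0 0 0 1;0 0 -0.05 0 0 0 1;0 0 -0.075 0 0 0 1;0 0 -0.094 0 0 0 1;0 0 -0.094 0 0 0 1;0 0 -0.094 0 0 0 0.5;0 0 -0.094 0 0 0 0.45;0 0 -0.094 0 0 0 0.4" --grip_force 30

```text
clock: 9.5
ee_pos: [0.5303, -0.0149, 0.2499]
eef_rot: [-3.139, 0.002, -2.533]
wrist_force: [-0.4, -0.3, -0.3]
gripper_width: 0.0516
```

>>> play_rows --deltas "0 0 0 0 0 0 0.2;0 0 0 0 0 0 0.2;0 0 0 0 0 0 0.2;0 0 0 0 0 0 0.2"

```text
clock: 9.83
ee_pos: [0.5302, -0.0149, 0.2493]
eef_rot: [-3.14, 0.001, -2.532]
wrist_force: [-1.3, -0.8, 5.8]
gripper_width: 0.0299
```

```bash
python3 - <<'E'
from h import *
s=arm.sense(); print(s["clock"],s["ee_pos"],np.degrees(s["eef_rot"]),s["wrist_force"],s["ft_torque"],s["gripper_width"])
E
```

```text
9.8333 [ 0.53021058 -0.01490821  0.24926012] [-1.79906287e+02  6.56168028e-02 -1.45082890e+02] [-1.28416135 -0.79693019  5.83787382] [-0.08673421  0.11195039 -0.06992743] 0.029896518086522394
```

The jaws are on a pair of flats (29.9 mm). Now I'll turn clockwise in stages, watching the forces.

>>> play_rows --deltas "0 0 0 0 0 -6 0.2;0 0 0 0 0 -12 0.2;0 0 0 0 0 -18 0.2;0 0 0 0 0 -24 0.2;0 0 0 0 0 -30 0.2;0 0 0 0 0 -36 0.2;0 0 0 0 0 -42 0.2;0 0 0 0 0 -48 0.2"

```text
clock: 10.5
ee_pos: [0.5303, -0.015, 0.2492]
eef_rot: [-3.141, 0.002, 2.909]
wrist_force: [-0.1, -1.4, 4.2]
gripper_width: 0.0297
```

```bash
python3 - <<'E'
from h import *
s=arm.sense(); print(s["clock"],s["ee_pos"],np.degrees(s["eef_rot"]),s["wrist_force"],s["ft_torque"],s["gripper_width"])
E
```

```text
10.5 [ 0.53033732 -0.01503914  0.24915002] [-1.79971548e+02  1.27106027e-01  1.66646691e+02] [-0.11842088 -1.41362561  4.17912237] [-0.30583318 -0.05574856  0.22793315] 0.029675107515419595
```

Torque is 0.23 N m, as expected for the screw, and the forces are low. I'll continue.

>>> play_rows --deltas "0 0 0 0 0 -6 0.2;0 0 0 0 0 -12 0.2;0 0 0 0 0 -18 0.2;0 0 0 0 0 -24 0.2;0 0 0 0 0 -30 0.2;0 0 0 0 0 -36 0.2;0 0 0 0 0 -42 0.2;0 0 0 0 0 -48 0.2"

```text
clock: 11.17
ee_pos: [0.5303, -0.0152, 0.249]
eef_rot: [3.141, 0.002, 2.071]
wrist_force: [0.3, -2.4, 3.6]
gripper_width: 0.0298
```

>>> play_rows --deltas "0 0 0 0 0 -6 0.2;0 0 0 0 0 -12 0.2;0 0 0 0 0 -18 0.2;0 0 0 0 0 -24 0.2;0 0 0 0 0 -30 0.2;0 0 0 0 0 -36 0.2;0 0 0 0 0 -42 0.2;0 0 0 0 0 -48 0.2"

```text
clock: 11.83
ee_pos: [0.5302, -0.0154, 0.2489]
eef_rot: [3.14, 0.001, 1.233]
wrist_force: [-1.4, -4.0, 2.7]
gripper_width: 0.0294
```

```bash
python3 - <<'E'
from h import *
s=arm.sense(); print(s["clock"],s["ee_pos"],np.degrees(s["eef_rot"]),s["wrist_force"],s["ft_torque"],s["gripper_width"],s["qpos"])
E
```

```text
11.8333 [ 0.53015861 -0.01541083  0.24891786] [1.79891610e+02 7.05980552e-02 7.06344380e+01] [-1.38037906 -4.03012267  2.71260768] [-0.74151107 -0.10774489  0.32040236] 0.029363836905622494 [-2.51759516e-01  3.33056801e-01  1.31938920e+00 -1.39537187e-03
  1.48736812e+00  8.63471793e-02]
```

The torque has risen to 0.32 N m, which means it is tightening. It has turned 144° so far, so I'll do the last 38° or so and then release.

>>> play_rows --deltas "0 0 0 0 0 -6 0.2;0 0 0 0 0 -12 0.2;0 0 0 0 0 -18 0.2;0 0 0 0 0 -24 0.2;0 0 0 0 0 -30 0.2;0 0 0 0 0 -36 0.2;0 0 0 0 0 -38 0.2;0 0 0 0 0 -38 0.2"

```text
clock: 12.5
ee_pos: [0.5299, -0.0154, 0.2488]
eef_rot: [3.14, 0.001, 0.573]
wrist_force: [-3.3, -3.4, 2.4]
gripper_width: 0.0296
```

```bash
python3 - <<'E'
from h import *
s=arm.sense(); print(s["clock"],s["ee_pos"],np.degrees(s["eef_rot"]),s["wrist_force"],s["ft_torque"],s["gripper_width"])
E
```

```text
12.5 [ 0.52988782 -0.01544151  0.24880052] [1.79892732e+02 2.95649215e-02 3.28438374e+01] [-3.28587221 -3.41350911  2.44218274] [-0.94603885  0.05579788 -0.07719924] 0.029595609875541197
```

>>> play_rows --deltas "0 0 0 0 0 0 0.4;0 0 0 0 0 0 0.6;0 0 0 0 0 0 0.9;0 0 0 0 0 0 0.9;0 0 0.02 0 0 0 0.9;0 0 0.05 0 0 0 0.9;0 0 0.08 0 0 0 0.9;0 0 0.11 0 0 0 0.9"

```text
clock: 13.17
ee_pos: [0.5296, -0.0145, 0.3595]
eef_rot: [-3.141, 0.0, 0.575]
wrist_force: [-0.9, -0.1, 0.3]
gripper_width: 0.0769
```

>>> play_rows --deltas "-0.03 0 0.02 0 0 0 0.9;-0.07 0 0.03 0 0 0 0.9;-0.11 0 0.03 0 0 0 0.9;-0.11 0 0.03 0 0 0 0.9"

```text
clock: 13.5
ee_pos: [0.4148, -0.0137, 0.3897]
eef_rot: [3.14, -0.001, 0.575]
wrist_force: [0.4, 0.7, 0.3]
gripper_width: 0.077
```

```bash
python3 - <<'E'
from h import *
import pickle
s=arm.sense(); print(s["clock"],s["ee_pos"],np.degrees(s["eef_rot"]),s["wrist_force"],s["ft_torque"],s["gripper_width"])
D={n:cam(n) for n in("scene","top","wrist")}; pickle.dump(D,open("D3.pkl","wb"))
D2=pickle.load(open("D2.pkl","rb"));D0=pickle.load(open("D.pkl","rb"))
b=[cv2.resize(d["scene"][0][185:310,255:395],(392,350),interpolation=cv2.INTER_CUBIC) for d in(D2,D)]
save("fin.png",np.clip(np.hstack(b)*1.3,0,255).astype(np.uint8))
for r in((slice(185,275),slice(330,350)),(slice(215,305),slice(300,330)),(slice(265,300),slice(350,380))):
    a,c=[cv2.cvtColor(d["scene"][0][r],cv2.COLOR_RGB2GRAY).astype(np.float32) for d in(D2,D)]
    print(cv2.phaseCorrelate(a,c))
E
```

```text
13.5 [ 0.41483684 -0.01365022  0.38967289] [ 1.79934677e+02 -4.04438188e-02  3.29584823e+01] [0.42542805 0.65919132 0.29128547] [0.02275189 0.00796759 0.01066545] 0.07702654025621143
((0.14343369024729036, -0.15146965935575452), 1.0364870558844672)
((-0.006949592446620301, 0.1431089433209607), 0.9431625671739932)
((0.050192197854194376, -0.01681018193061945), 1.0037159111764695)
```

View pics/fin.png

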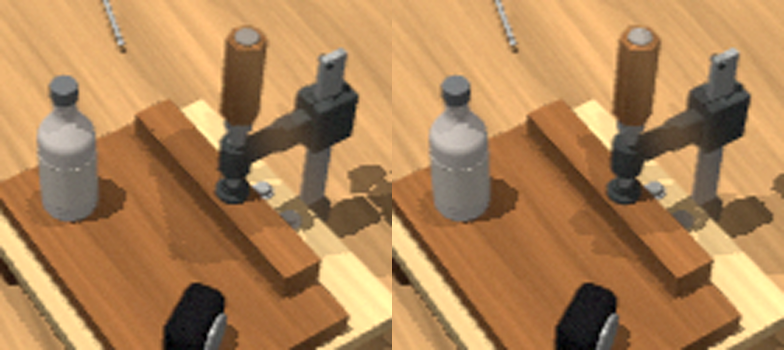

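The final view shows the cleat, bottle and tape unmoved, the pad on the cleat and the gripper clear. The tool turned 182° on the flats, with torque rising from 0.23 to 0.32 N m.

```bash
python3 -c "
from station import arm
print(arm.sign_off())"
```

```text
the job is handed in; nothing more can be done
None
```

The cleat is clamped and the job is handed in, finished at about 13.5 s of the 64 s allowed. I can't measure the pad force or the arm's tilt directly. The 50–160 N clamping force is therefore inferred from the turn, at about 90 N per half turn.

- **Sliding the arm:** I gripped the boss from above and slid it down about 21 mm. The push climbed from 2.6 N to about 22 N over the last half millimetre or so. In the pictures the handle end dropped about 2 mm less than the boss and moved back slightly, which fits the arm being tilted up and bound.
- **Turning the handle:** I let go, gripped the handle on a pair of flats (29.9 mm) and turned it 182° clockwise by the tool's measured yaw. The torque rose from 0.23 to 0.32 N m at 144°, in line with it tightening. I did not separately check the handle's own angle after letting go.
- **Last checks:** The gripper is clear and the wrist force is near zero. Comparing scene pictures before and after tightening, the cleat moved less than 0.2 px, and the bottle, tape and visible part of the screwdriver look unmoved. I did not compare the offcut.
- **One disagreement:** My first image estimate of the gap under the pad was 25–28 mm, but the contact showed about 19 mm. I went by the contact.

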